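# Open the press-and-turn safety cap of the board-cleaner tub

### The job

Open the safety cap of the white-and-blue cleaner tub on the repair bench: first lift the brown bottle that stands in the way of the cap's folding lever and stand it upright on the green parking mat, then swing the black lever fully out, and, pressing the cap firmly down, crank it anticlockwise from the red mark to the green one until it springs up again there. Finally fold the lever fully back against its stop over the cap, leaving the cap at the green mark, and disturb nothing else on the bench.

Things in the scene. Friction and masses are not known exactly. Their poses are not given: they have to be found in the camera images.
- tub: Fixed white tub with a blue band, 116 mm diameter (foot 128 mm), collar 84 mm high. Origin: centre of its underside, z up. Red mark on the collar in its +x direction (cap locked), green mark 86 degrees anticlockwise of it from above (cap open). Orange cap on top: coaxial disc, 96 mm diameter, deck 112 mm above the bench at rest.
- cap (a joint): Turn of the cap about the tub's axis, rad, anticlockwise from above positive: 0 = locked at the red mark, 1.5 = open at the green mark (end stops). A tooth blocks it at rest; it turns only while pushed down about 4 mm or more. Let go between the marks it stays held down; past about 1.4 it springs up by itself and cannot turn back.
- cap_press (a joint): How far the cap (with its lever) is pushed straight down, m: 0 at rest, 0.008 at the end stop. Spring: about 7 N to start it moving, 11 N at 4 mm, 15 N at 8 mm; it may be pressed anywhere, also on the lever.
- lever (a joint): Swing of the black lever about its vertical pivot, rad: 0 = folded over the cap (end stop), 2.18 = fully out (end stop), pointing radially outwards. It swings out anticlockwise seen from above and stays where left (light friction); fully out, pushing it on anticlockwise turns the cap. Starts 0 to 0.25 rad from folded.
- lever_pivot (a point): Pivot of the lever, on the cap 32 mm from its axis, at the height of the strip's upper face (119 mm over the bench at rest); with the cap turned by c it lies in direction tub yaw + c. Site x: along the lever to its tip, direction tub yaw + c - 2.18 + lever angle; y: towards the upright rib (the side that leads when it swings out); z up.
- lever_pad (a point): Where to press: middle of the lever's flat floor strip, on its upper face, 55 mm from the pivot along the lever and 10 mm to the side away from the rib; axes as lever_pivot. The black L-section strip is 28 mm wide (4 mm to the rib side of the pivot line, 24 mm to the other), 5 mm thick, 2 mm over the deck, and ends 76 mm from the pivot. Closed fingertips fit on it.
- lever_rib (a point): Top of the upright rib on the lever's leading edge, yellow on top, 135 mm over the bench at rest, 55 mm from the pivot; axes as lever_pivot. The rib runs the lever's whole length, is 7 mm thick (4 to 11 mm to the +y side of the pivot line) and stands 16 mm above the strip. Closed fingertips push it outwards from the strip side, and back from its other side.
- bottle_mid (a point): Brown bottle with a black cap, loose, 0.2 to 0.4 kg, standing next to the tub where the lever would strike it. Body 46 mm diameter and straight up to 122 mm, shoulder, cap 25 mm diameter up to 154 mm. This point lies on its axis 75 mm above its underside; z is its axis.
- park_top (a point): Green parking mat, fixed, 100 x 100 mm, 4 mm thick; point at the centre of its upper face, axes along its edges.
- can: Red spray can, bystander, loose, 52 mm diameter, 142 mm high, standing close to the tub on the side opposite the red mark. Origin: centre of its underside.
- board: Fixed aluminium carrier with a blue circuit board, 150 x 130 mm (x, y), 26 mm high, to one side of the tub, the parking mat on the other side. Origin: centre of its underside.
- spool: Solder spool, bystander, loose, 60 mm diameter, 42 mm high. Origin: centre of its underside.
- jar: Small jar, bystander, loose, 56 mm diameter, 70 mm high. Origin: centre of its underside.
- driver: Yellow screwdriver lying on the bench, bystander, loose, 190 mm long along its x axis.
- heatsink: Finned aluminium heat sink, bystander, loose, 50 x 50 mm, 24 mm high. Origin: centre of its underside.
- parts_tray: Blue divided parts tray, bystander, loose, 90 x 120 mm (x, y), 30 mm high. Origin: centre of its underside.
- bottle: The same brown bottle; origin at the centre of its underside.
There are look-alikes about, which are no part of the job. There is more than one size of the bottle; the job needs the smaller. Of the things that look like the part that bears park_top, the larger one is meant.

How it is judged:
By the outcome, as a careful person would: the job done as asked, in the order asked, and still so for the second after the job is handed in, with the robot touching nothing.
It also fails if it takes over 72 s, if anything falls off the work surface, if the arm or the gripper's body presses on something with over 40 N, if the wrist force passes 120 N, or if a joint passes its speed limit or range.

### The arm

A 6-joint arm with a two-finger parallel gripper is mounted at the origin on the work surface. World frame = base frame: x ahead of the robot, y to its left, z up, the work surface at z = 0. Lengths are in m, angles in rad, forces in N, time in s.
With the tool pointing down it reaches from about 0.425 to 1.125 m from the base axis. Payload 14.9 kg.
Tool frame: the origin (TCP) lies at the very end of the fingers, on their centre line; the grasp point (between the pads) lies 19 mm behind it (hold_point_z is the distance from the TCP to the grasp point, in m); z points along the fingers, y is the direction in which the jaws open and shut (so a half turn about z gives the same grasp; the last joint's range is limited). The gripper opens to 91 mm and grips with 3 to 60 N. Pads are 32 mm wide; open, the fingers measure 118 mm over their backs; the gripper's body (76 mm by 178 mm) begins 60 mm behind the grasp point.
Start: joints at [-1.348, 0.379, 1.734, -0, 1.028, -0.033], TCP at [0.177, -0.677, 0.214] pointing down, gripper open.
Joint ranges: [-2.77, 2.77], [-0.74, 2.19], [0, 2.66], [-1.06, 4.2], [0.31, 2.87], [-3.08, 3.08]. Speed limits (rad/s): [1.89, 1.89, 2.39, 3.14, 3.14, 3.14].

### API

Orientations are given as a unit quaternion [x, y, z, w].
In Python, from plant import * gives the robot as it stands.
- The arm moves only by the tool step_arm, never from a script. Its argument "motion" is a list of rows, each a list of 7 numbers: the shift along the tool's x, y, z in mm, then the turn, a rotation vector about the tool's x, y, z in rad, then the closure, from -1 (fully open) to 1 (shut). In form: [[dx, dy, dz, wx, wy, wz, hand], ...]. A call has 1 to 20 rows; each row is the pose to reach, as a shift and turn from the pose measured when the call began, along the tool's axes at that moment; what a row does not reach only later rows make up. A row lasts 1/10 s, in which the tool goes at most 50 mm and 8.59 degrees, less where a joint would pass 70% of its speed; a pose out of reach is approached as far as the arm can. A call with a gripper value outside its range is refused whole. The fingers move at their own pace and stop on an object; "grip_force" is the grip in N (left out, the last holds). Time passes only in rows, so rows that repeat a pose let the fingers close. It gives the time, the measured TCP pose, the force and the opening at its end, in the units of the state.
- get_state(): the state, without advancing time (a new reading comes with each control period).
- grab_frame(name): name is "scene" or "top"; returns a dict with "color" (400x640x3 uint8, blue, green, red), "intrinsics" (3x3 intrinsics, pixels), "R" (3x3) and "t" (3): a world point X has camera coordinates R X + t. Camera axes: x right, y down, z forward; pixel columns grow to the right and rows downward; lengths in m; the calibration is good to about 2 mm. A picture is of the moment at which its call begins. There is no depth.
- sign_off(): hands the job in, once; it reports no verdict.
The state is a dict: "clock": time; "joints": joint angles; "qvel": joint speeds; "tau": joint torques, N m; "tool_pos": TCP position; "tcp_rot": TCP orientation; "contact_force": force on the tool from outside, world axes, zero at the start; "wrist_torque": the same for the moment, N m; "opening": finger opening in m.
Only numpy, scipy, OpenCV 4.12 (cv2) and the standard library are available. Lean on these libraries where they do the work, as an engineer would, in place of code of your own. Each camera call takes 0.05 s, during which the arm holds its last target. There are 200 camera calls.

## Working session

There is one attempt and no reset: what is moved stays moved. The work goes in short steps, Python scripts to look and compute and a tool call to move; the robot and the scene stay as the last step left them, time stands still between calls to the robot, and variables do not carry over. Pictures are saved under pics/ and viewed, about 8 in all and at most 12, crops included, and the job is handed in when it is done.

Besides the shell and the picture viewer there is one more tool, called after "Request:" in YAML: its name, and indented under it one key for each argument. step_arm: Moves the arm, as the interface text tells. Its arguments: {"type":"object","properties":{"motion":{"type":"array"},"grip_force":{"type":"number"}},"required":["motion"]}

```bash
mkdir -p pics; cat > h.py <<'E'
from plant import *
import numpy as np, cv2
def snap(n,tag):
    f=grab_frame(n); cv2.imwrite(f'pics/{tag}.png',f['color']); np.savez(f'pics/{tag}.npz',**{k:np.array(f[k]) for k in('intrinsics','R','t')}); return f
def ray(f,u,v):
    K,R,t=[np.array(f[k]) for k in('intrinsics','R','t')]
    d=R.T@np.linalg.inv(K)@[u,v,1]; return -R.T@t,d
def at(f,u,v,z):
    o,d=ray(f,u,v); return np.round(o+d*(z-o[2])/d[2],4)
def px(f,X):
    K,R,t=[np.array(f[k]) for k in('intrinsics','R','t')]
    p=K@(R@np.array(X)+t); return np.round(p[:2]/p[2],1)
E
python3 - <<'E'
from h import *
a=snap('top','top0');b=snap('scene','scene0')
print(get_state())
for f in(a,b): print(f['intrinsics'],-np.array(f['R']).T@np.array(f['t']),f['R'])
E
```

```text
{'clock': 0.1, 'joints': array([-1.34827743e+00,  3.79335007e-01,  1.73470664e+00,  3.95346262e-05,
        1.02850619e+00, -3.33076460e-02]), 'qvel': array([ 0.00177184, -0.0032884 , -0.00188836, -0.00078894, -0.00080715,
        0.00037436]), 'tau': array([ 1.96324712e-03, -7.65038323e+01, -4.35296166e+01,  6.52600802e-02,
        3.98536515e-02, -4.05718185e-05]), 'tool_pos': array([ 0.17705332, -0.67688099,  0.21337641]), 'tcp_rot': array([ 9.91831435e-01,  1.27554598e-01, -2.82646185e-05, -4.77053265e-04]), 'contact_force': array([-0.44066375, -0.06843408,  0.29507015]), 'wrist_torque': array([-0.0880135 ,  0.03972613,  0.01923607]), 'opening': 0.09103655821303742}
[[467.40400388   0.         319.16999524]
 [  0.         467.40400388 200.82304847]
 [  0.           0.           1.        ]] [0.44929822 0.04128878 1.23825266] [[-0.02755664 -0.99959033 -0.00773287]
 [-0.99753013  0.02799819 -0.06441841]
 [ 0.06460852  0.00593862 -0.99789302]]
[[377.57508993   0.         318.36046552]
 [  0.         377.57508993 194.64246939]
 [  0.           0.           1.        ]] [1.17302296 0.01526413 0.9455479 ] [[ 0.06627964  0.99772688  0.01216889]
 [ 0.80263401 -0.04606628 -0.59469029]
 [-0.59277791  0.04918302 -0.80386279]]
```

View pics/top0.png

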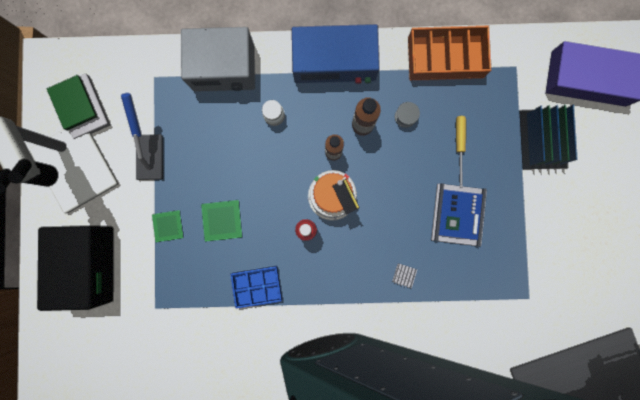

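View pics/scene0.png

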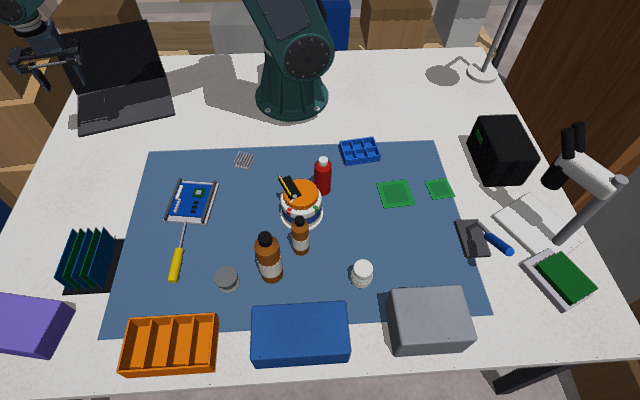

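The top view shows the two bottles at (334,147), small, and (367,112), big. The two mats are at (222,221), large, and (168,226), small. The tub is at (332,194), with the can at (306,230). I choose the small bottle and the large mat, and check both in a close crop.

```bash
python3 - <<'E'
import cv2,numpy as np
a=cv2.imread('pics/top0.png');b=cv2.imread('pics/scene0.png')
A=cv2.resize(a[130:250,280:400],None,fx=5,fy=5,interpolation=cv2.INTER_CUBIC)[:600,:]
B=cv2.resize(b[150:270,260:350],None,fx=5,fy=5,interpolation=cv2.INTER_CUBIC)
C=np.hstack([A,B])[:, :]
cv2.imwrite('pics/c1.png',cv2.resize(C,(800,int(C.shape[0]*800/C.shape[1]))))
print(C.shape)
E
```

```text
(600, 1050, 3)
```

View pics/c1.png

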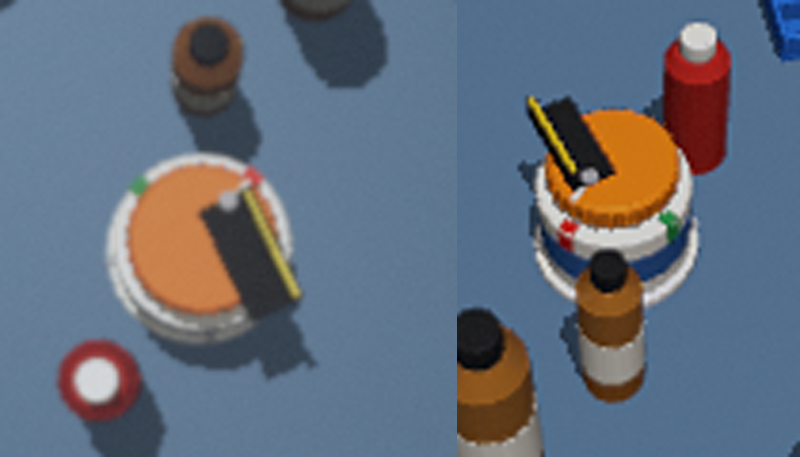

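The close crop shows the small bottle in front of the tub between the red and green marks, cap at crop (210,44). The lever is nearly folded, pivot at (229,199) and rib from (248,193) to (297,295). The can is clear, at (97,380).

```bash
python3 - <<'E'
from h import *
f=np.load('pics/top0.npz');g=np.load('pics/scene0.npz')
T=lambda u,v,z: at(f,280+u*1.3125/5,130+v*1.3125/5,z)
S=lambda u,v,z: at(g,260+(u-457.1)*1.3125/5,150+v*1.3125/5,z)
cap=T(204,239,.112)
print('cap',cap,'scene',S(613,162,.112));
for n,p,q in(('piv',(229,199,.122),(590,177,.122)),('red',(253,178,.084),(568,234,.084)),('green',(138,186,.084),(670,225,.084)),('botcap',(210,44,.154),(608,264,.154)),('can',(97,380,.142),(698,35,.142)),('ribA',(248,193,.135),(577,172,.135)),('ribB',(297,297,.135),(532,98,.135))):
  P=T(*p);Q=S(*q);d=P-cap;print(n,P,Q,np.degrees(np.arctan2(d[1],d[0])),np.hypot(d[0],d[1]))
a=T(248,193,.135);b=T(297,297,.135);print(np.degrees(np.arctan2(*(b-a)[1::-1])))
# mat
im=cv2.imread('pics/top0.png').astype(int);m=((im[...,1]-im[...,0]>15)&(im[...,1]-im[...,2]>30)).astype(np.uint8)[190:260,195:260]
c=cv2.findContours(m,0,2)[0];c=max(c,key=cv2.contourArea);r=cv2.minAreaRect(c);print(r)
for p in [r[0]]+list(cv2.boxPoints(r)): print(at(f,p[0]+195,p[1]+190,.004))
for n,u,v,z in(('bigbottle',369,105,.2),('jar',408,112,.02),('whitejar',271,108,.07),('tray',257,286,.03),('spool',405,276,.02)):print(n,at(f,u,v,z))
E
```

```text
cap [0.5408 0.0127 0.112 ] scene [0.5484 0.0188 0.112 ]
piv [ 0.5648 -0.0035  0.122 ] [0.5682 0.0019 0.122 ] -34.01934998982643 0.028955828428832788
red [ 0.582  -0.0211  0.084 ] [ 0.5903 -0.016   0.084 ] -39.365054797832116 0.05329052448606601
green [0.5789 0.054  0.084 ] [0.5867 0.0579 0.084 ] 47.30790079138826 0.056189856735891414
botcap [0.6576 0.0065 0.154 ] [0.6627 0.0121 0.154 ] -3.038533786045771 0.11696443904024849
can [0.4533 0.0818 0.142 ] [0.456  0.0866 0.142 ] 141.7013453992214 0.1114946635494273
ribA [ 0.5669 -0.0149  0.135 ] [ 0.5729 -0.0068  0.135 ] -46.600024715147725 0.03798644495079792
ribB [ 0.5013 -0.0433  0.135 ] [ 0.5042 -0.0378  0.135 ] -125.19750328475476 0.06852919086053766
-156.59091895824943
((26.2227725982666, 30.22772216796875), (37.91091537475586, 37.612403869628906), 84.2894058227539)
[0.4851 0.3089 0.004 ]
[0.5316 0.3629 0.004 ]
[0.5388 0.2635 0.004 ]
[0.4388 0.2551 0.004 ]
[0.4317 0.3541 0.004 ]
bigbottle [ 0.7297 -0.0708  0.2   ]
jar [ 0.7565 -0.1924  0.02  ]
whitejar [0.7645 0.164  0.07  ]
tray [0.3133 0.2138 0.03  ]
spool [ 0.3276 -0.1676  0.02  ]
```

```bash
cat >> h.py <<'E'
from scipy.spatial.transform import Rotation as Ro
def go(X,yjaw=None,sym=True):
    """mm shift + rotvec in tool axes to put TCP at X, tool down, tool-y at world angle yjaw deg"""
    s=get_state(); R=Ro.from_quat(s['tcp_rot']); d=R.inv().apply(np.array(X)-s['tool_pos'])*1000
    y0=np.degrees(np.arctan2(*R.as_matrix()[1::-1,1])); out=[]
    y0s=[y0] if yjaw is None else ([yjaw,yjaw+180] if sym else [yjaw])
    for y in y0s:
        c,s_=np.cos(np.radians(y)),np.sin(np.radians(y)); G=np.array([[-s_,c,0],[c,s_,0],[0,0,-1]]).T
        out.append((R.inv()*Ro.from_matrix(G)).as_rotvec().round(3))
    print('t%.2f'%s['clock'],'tcp',s['tool_pos'].round(4),'yjaw',y0.round(1),'q6',s['joints'][5].round(2),'F',s['contact_force'].round(1),'op',round(s['opening'],4),'| d',d.round(1),out)
E
python3 - <<'E'
from h import *
go((.660,.009,.26),35)
f=np.load('pics/top0.npz');g=np.load('pics/scene0.npz')
for z in(.15,.18,.2,.22): print(z,at(f,369,105,z),at(g,265,239,z))
E
```

```text
t0.10 tcp [ 0.1771 -0.6769  0.2134] yjaw -75.3 q6 -0.03 F [-0.4 -0.1  0.3] op 0.091 | d [ 640.8 -541.4  -46.1] [array([-1.000e-03, -1.000e-03, -1.926e+00]), array([-1.000e-03,  1.000e-03,  1.216e+00])]
0.15 [ 0.7432 -0.0762  0.15  ] [ 0.7115 -0.0731  0.15  ]
0.18 [ 0.7351 -0.0729  0.18  ] [ 0.7289 -0.0698  0.18  ]
0.2 [ 0.7297 -0.0708  0.2   ] [ 0.7405 -0.0675  0.2   ]
0.22 [ 0.7243 -0.0686  0.22  ] [ 0.7521 -0.0653  0.22  ]
```

Request:
step_arm:
  motion:
    - [0, 0, -46, 0, 0, 0, -1]
    - [641, -541, -46, 0, 0, -1.926, -1]
    - [641, -541, -46, 0, 0, -1.926, -1]
    - [641, -541, -46, 0, 0, -1.926, -1]
    - [641, -541, -46, 0, 0, -1.926, -1]
    - [641, -541, -46, 0, 0, -1.926, -1]
    - [641, -541, -46, 0, 0, -1.926, -1]
    - [641, -541, -46, 0, 0, -1.926, -1]
    - [641, -541, -46, 0, 0, -1.926, -1]
    - [641, -541, -46, 0, 0, -1.926, -1]
    - [641, -541, -46, 0, 0, -1.926, -1]
    - [641, -541, -46, 0, 0, -1.926, -1]
    - [641, -541, -46, 0, 0, -1.926, -1]
    - [641, -541, -46, 0, 0, -1.926, -1]
    - [641, -541, -46, 0, 0, -1.926, -1]
    - [641, -541, -46, 0, 0, -1.926, -1]
    - [641, -541, -46, 0, 0, -1.926, -1]
    - [641, -541, -46, 0, 0, -1.926, -1]
    - [641, -541, -46, 0, 0, -1.926, -1]
    - [641, -541, -46, 0, 0, -1.926, -1]
  grip_force: 20

```text
clock: 2.1
tool_pos: [0.6601, 0.0093, 0.2592]
tcp_rot: [0.461, 0.887, 0.0, -0.001]
contact_force: [-0.3, 0.3, 0.7]
opening: 0.0912
```

```bash
python3 - <<'E'
from h import *
go((.660,.009,.088),35,False)
E
```

```text
t2.10 tcp [0.6601 0.0093 0.2592] yjaw 35.1 q6 -0.63 F [-0.3  0.3  0.7] op 0.0912 | d [ -0.4  -0.2 171.2] [array([-0.001, -0.001,  0.002])]
```

Request:
step_arm:
  motion:
    - [0, 0, 50, 0, 0, 0, -1]
    - [0, 0, 100, 0, 0, 0, -1]
    - [0, 0, 130, 0, 0, 0, -1]
    - [0, 0, 150, 0, 0, 0, -1]
    - [0, 0, 171, 0, 0, 0, -1]
    - [0, 0, 171, 0, 0, 0, -1]
    - [0, 0, 171, 0, 0, 0, 0]
    - [0, 0, 171, 0, 0, 0, 0.2]
    - [0, 0, 171, 0, 0, 0, 1]
    - [0, 0, 171, 0, 0, 0, 1]
    - [0, 0, 171, 0, 0, 0, 1]
    - [0, 0, 171, 0, 0, 0, 1]
    - [0, 0, 171, 0, 0, 0, 1]
    - [0, 0, 171, 0, 0, 0, 1]
  grip_force: 25

```text
clock: 3.5
tool_pos: [0.6601, 0.0094, 0.0885]
tcp_rot: [0.461, 0.887, 0.0, -0.001]
contact_force: [-1.4, 0.1, 3.0]
opening: 0.0454
```

```bash
python3 - <<'E'
from h import *
go((.660,.009,.088),35,False)
a=snap('top','t2')['color'];b=snap('scene','s2')['color']
cv2.imwrite('pics/c2.png',np.hstack([cv2.resize(x,None,fx=4,fy=4,interpolation=2) for x in(a[90:220,280:380],b[170:300,250:350])]))
E
```

```text
t3.50 tcp [0.6601 0.0094 0.0885] yjaw 35.1 q6 -0.63 F [-1.4  0.1  3. ] op 0.0454 | d [-0.3 -0.3  0.5] [array([-0.   , -0.001,  0.002])]
```

View pics/c2.png

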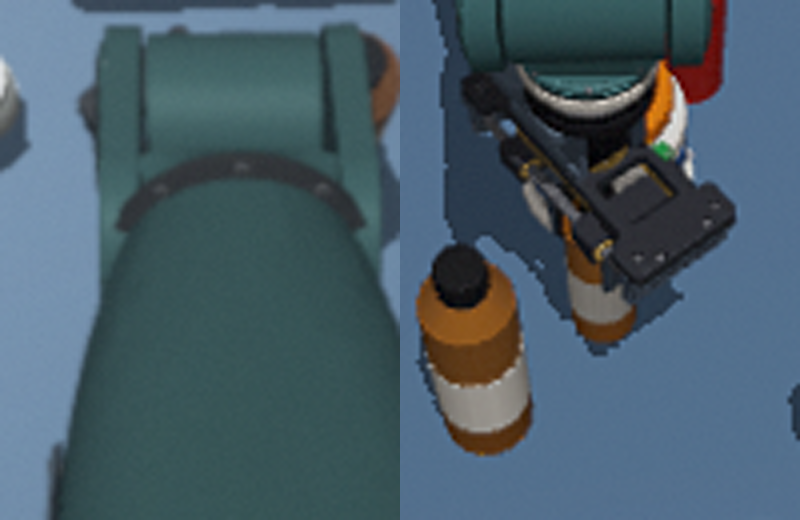

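```bash
python3 - <<'E'
from h import *
go((.487,.310,.24)); go((.487,.310,.0935))
E
```

```text
t3.60 tcp [0.66   0.0095 0.0884] yjaw 35.1 q6 -0.63 F [-0.9 -0.5  3.5] op 0.0454 | d [ 345.6   31.1 -151.1] [array([-0.   , -0.001, -0.   ])]
t3.60 tcp [0.66   0.0095 0.0884] yjaw 35.1 q6 -0.63 F [-0.9 -0.5  3.5] op 0.0454 | d [345.4  31.2  -4.6] [array([-0.   , -0.001, -0.   ])]
```

Request:
step_arm:
  motion:
    - [0, 0, -20, 0, 0, 0, 1]
    - [0, 0, -60, 0, 0, 0, 1]
    - [0, 0, -105, 0, 0, 0, 1]
    - [0, 0, -150, 0, 0, 0, 1]
    - [20, 2, -150, 0, 0, 0, 1]
    - [60, 5, -150, 0, 0, 0, 1]
    - [105, 10, -150, 0, 0, 0, 1]
    - [150, 14, -150, 0, 0, 0, 1]
    - [195, 18, -150, 0, 0, 0, 1]
    - [240, 22, -150, 0, 0, 0, 1]
    - [280, 26, -150, 0, 0, 0, 1]
    - [315, 29, -150, 0, 0, 0, 1]
    - [335, 31, -150, 0, 0, 0, 1]
    - [345, 31, -150, 0, 0, 0, 1]
    - [345, 31, -110, 0, 0, 0, 1]
    - [345, 31, -70, 0, 0, 0, 1]
    - [345, 31, -35, 0, 0, 0, 1]
    - [345, 31, -15, 0, 0, 0, 1]
    - [345, 31, -9, 0, 0, 0, 1]
    - [345, 31, -9, 0, 0, 0, 1]

```text
clock: 5.6
tool_pos: [0.4867, 0.309, 0.0971]
tcp_rot: [0.461, 0.887, -0.001, -0.001]
contact_force: [-0.6, -0.3, -0.9]
opening: 0.0454
```

```bash
python3 - <<'E'
from h import *
go((.487,.310,.0928))
a=snap('top','t3')['color'];b=snap('scene','s3')['color']
cv2.imwrite('pics/c3.png',np.hstack([cv2.resize(x,None,fx=4,fy=4,interpolation=2) for x in(a[150:280,280:380],b[130:260,350:450])]))
E
```

```text
t5.60 tcp [0.4867 0.309  0.0971] yjaw 35.1 q6 -0.09 F [-0.6 -0.3 -0.9] op 0.0454 | d [0.7 0.8 4.3] [array([-0.002, -0.001, -0.   ])]
```

View pics/c3.png

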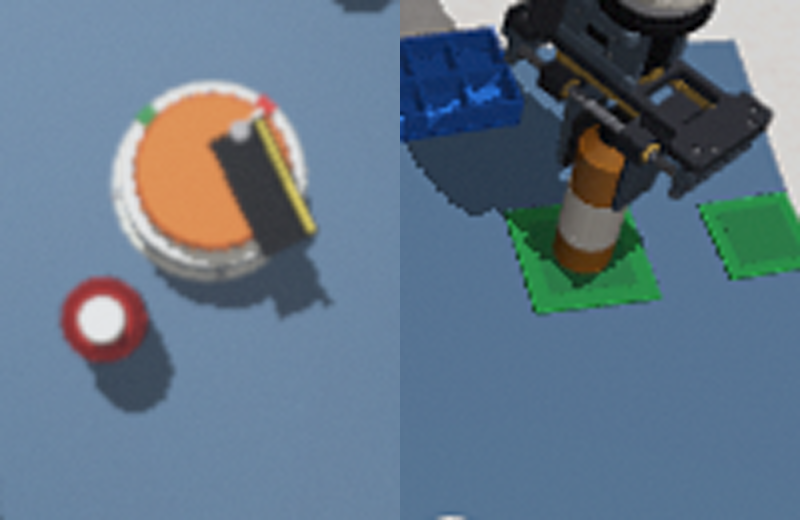

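The bottle hangs upright over the middle of the large mat.

Request:
step_arm:
  motion:
    - [0, 0, 2, 0, 0, 0, 1]
    - [0, 0, 4, 0, 0, 0, 1]
    - [0, 0, 4.5, 0, 0, 0, 1]
    - [0, 0, 4.5, 0, 0, 0, 1]
    - [0, 0, 4.5, 0, 0, 0, 0.2]
    - [0, 0, 4.5, 0, 0, 0, -0.3]
    - [0, 0, 4.5, 0, 0, 0, -1]
    - [0, 0, 4.5, 0, 0, 0, -1]
    - [0, 0, 4.5, 0, 0, 0, -1]
    - [0, 0, -20, 0, 0, 0, -1]
    - [0, 0, -60, 0, 0, 0, -1]
    - [0, 0, -110, 0, 0, 0, -1]
    - [0, 0, -150, 0, 0, 0, -1]
    - [0, 0, -150, 0, 0, 0, -1]

```text
clock: 7.1
tool_pos: [0.4901, 0.3109, 0.2547]
tcp_rot: [0.461, 0.887, 0.004, 0.002]
contact_force: [-0.4, 0.8, -0.6]
opening: 0.0915
```

```bash
python3 - <<'E'
from h import *
from scipy.optimize import least_squares
for tag,win in(('t3',(280,150,380,230)),('s0',None)):
  n='top3' if tag=='t3' else 'scene0'
  f=np.load('pics/t3.npz' if tag=='t3' else 'pics/s3.npz'); im=cv2.imread('pics/t3.png' if tag=='t3' else 'pics/s3.png').astype(int)
  m=((im[...,2]>120)&(im[...,2]-im[...,0]>70)&(im[...,1]-im[...,0]>15)).astype(np.uint8)
  m[:, :270]=0;m[:,385:]=0;m[:150]=0;m[240:]=0
  if tag!='t3': m[215:]=0
  c=max(cv2.findContours(m,0,cv2.CHAIN_APPROX_NONE)[0],key=cv2.contourArea)[:,0,:]
  P=np.array([at(f,u,v,.112)[:2] for u,v in c])
  if tag!='t3': P=P[P[:,0]<.60]
  r=least_squares(lambda q:np.hypot(*(P-q).T)-.0475,[.544,.0155],loss='soft_l1',f_scale=.001)
  print(tag,len(P),P.min(0),P.max(0),r.x,np.median(abs(r.fun)))
  C=r.x
  if tag=='t3':
    for nme,u,v,z in(('piv',239,129,.122),('red',266,104,.084),('green',146,116,.084),('ribA',257,121,.135),('ribB',312,234,.135)):
      p=at(f,280+(u+.5)/4-.5,150+(v+.5)/4-.5,z)[:2];d=p-C;print(nme,p,np.degrees(np.arctan2(d[1],d[0])).round(1),np.hypot(*d).round(4))
E
```

```text
t3 112 [ 0.4944 -0.0114] [0.5891 0.0603] [0.54157317 0.01479404] 0.0019325836254637796
piv [ 0.5657 -0.0018] -34.5 0.0293
red [ 0.5848 -0.0205] -39.2 0.0558
green [0.5794 0.0542] 46.2 0.0546
ribA [ 0.5688 -0.0121] -44.6 0.0383
ribB [ 0.5009 -0.0424] -125.4 0.0702
s0 115 [ 0.4998 -0.0306] [0.5996 0.064 ] [0.548725   0.01917678] 0.0028979796393945392
```

```bash
python3 - <<'E'
from h import *
go((.5128,-.014,.165),-66,False)
E
```

```text
t7.10 tcp [0.4901 0.3109 0.2547] yjaw 35.1 q6 -0.09 F [-0.4  0.8 -0.6] op 0.0915 | d [-279. -169.   88.] [array([ 0.006, -0.009,  1.764])]
```

Request:
step_arm:
  motion:
    - [0, 0, 0, 0, 0, 0, -0.5]
    - [-50, -30, 0, 0, 0, 1.764, 1]
    - [-279, -169, 40, 0, 0, 1.764, 1]
    - [-279, -169, 40, 0, 0, 1.764, 1]
    - [-279, -169, 40, 0, 0, 1.764, 1]
    - [-279, -169, 40, 0, 0, 1.764, 1]
    - [-279, -169, 60, 0, 0, 1.764, 1]
    - [-279, -169, 88, 0, 0, 1.764, 1]
    - [-279, -169, 88, 0, 0, 1.764, 1]
    - [-279, -169, 88, 0, 0, 1.764, 1]
    - [-279, -169, 88, 0, 0, 1.764, 1]
    - [-279, -169, 88, 0, 0, 1.764, 1]
    - [-279, -169, 88, 0, 0, 1.764, 1]
    - [-279, -169, 88, 0, 0, 1.764, 1]
    - [-279, -169, 88, 0, 0, 1.764, 1]

```text
clock: 8.6
tool_pos: [0.5123, -0.0141, 0.1643]
tcp_rot: [0.978, 0.21, 0.004, -0.002]
contact_force: [0.1, 0.3, -0.0]
opening: 0.0002
```

```bash
python3 - <<'E'
from h import *
go((.5128,-.014,.124),-66,False)
a=snap('top','t4')['color'];b=snap('scene','s4')['color']
cv2.imwrite('pics/c4.png',np.hstack([cv2.resize(x,None,fx=s,fy=s,interpolation=2) for x,s in((b[140:240,260:350],5),(b[125:225,350:410],5))]))
E
```

```text
t8.60 tcp [ 0.5123 -0.0141  0.1643] yjaw -65.8 q6 1.07 F [ 0.1  0.3 -0. ] op 0.0002 | d [ 0.1  0.3 40.3] [array([-0.003, -0.008,  0.004])]
```

View pics/c4.png

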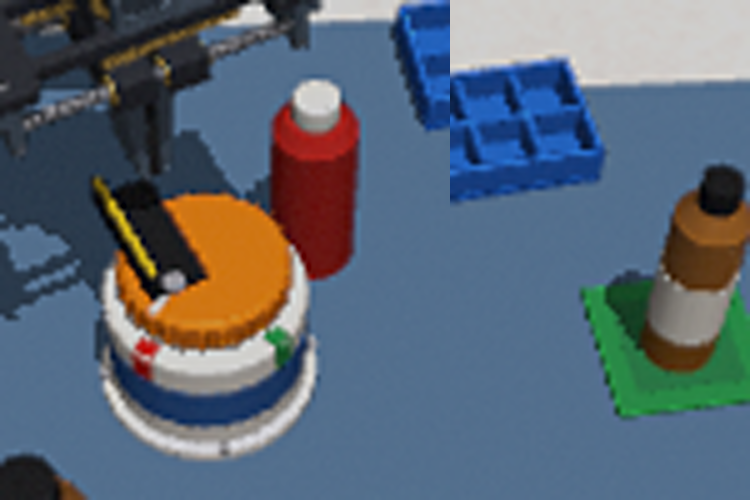

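The bottle stands upright on the mat. The closed fingertips are over the strip at crop (150,172), the lever at (150,235).

Request:
step_arm:
  motion:
    - [0, 0, 20, 0, 0, 0, 1]
    - [0, 0, 33, 0, 0, 0, 1]
    - [0, 0, 40, 0, 0, 0, 1]
    - [0, 0, 40, 0, 0, 0, 1]

```text
clock: 9.1
tool_pos: [0.5121, -0.0137, 0.1236]
tcp_rot: [0.978, 0.21, 0.003, -0.002]
contact_force: [0.3, 0.5, 0.6]
opening: 0.0005
```

```bash
cat >> h.py <<'E'
C=np.array([.544,.016]);YAW=-39.5
def lev(c,L,along=.055,off=-.010,z=.124):
    """TCP for cap angle c deg, lever world dir L deg, offset along lever +y"""
    r=np.radians; p=C+.032*np.array([np.cos(r(YAW+c)),np.sin(r(YAW+c))])
    e=np.array([np.cos(r(L)),np.sin(r(L))]);n=np.array([-e[1],e[0]])
    return np.array([*(p+along*e+off*n),z])
def path(pts):
    """pts: list of (X,yjaw): rows in current tool axes"""
    s=get_state(); R=Ro.from_quat(s['tcp_rot'])
    print('t%.2f'%s['clock'],s['tool_pos'].round(4),'q6',s['joints'][5].round(2),'F',s['contact_force'].round(1))
    y0=np.degrees(np.arctan2(*R.as_matrix()[1::-1,1]));print('yjaw',y0.round(1))
    for X,y in pts:
        d=R.inv().apply(np.array(X)-s['tool_pos'])*1000
        print([*d.round(0),0,0,round(-np.radians(y-y0),2),1])
E
python3 - <<'E'
from h import *
f=np.load('pics/s4.npz');print(px(f,[.5123,-.0141,.1643]))
path([(lev(0,L),L+90) for L in np.arange(-156,-55,6)])
E
```

```text
[287.7 170.8]
t9.10 [ 0.5121 -0.0137  0.1236] q6 1.07 F [0.3 0.5 0.6]
yjaw -65.8
[np.float64(0.0), np.float64(4.0), np.float64(-0.0), 0, 0, np.float64(0.0), 1]
[np.float64(-0.0), np.float64(10.0), np.float64(-0.0), 0, 0, np.float64(-0.1), 1]
[np.float64(-0.0), np.float64(16.0), np.float64(-0.0), 0, 0, np.float64(-0.21), 1]
[np.float64(0.0), np.float64(22.0), np.float64(-0.0), 0, 0, np.float64(-0.31), 1]
[np.float64(1.0), np.float64(28.0), np.float64(-0.0), 0, 0, np.float64(-0.42), 1]
[np.float64(3.0), np.float64(33.0), np.float64(-0.0), 0, 0, np.float64(-0.52), 1]
[np.float64(5.0), np.float64(39.0), np.float64(-0.0), 0, 0, np.float64(-0.62), 1]
[np.float64(8.0), np.float64(44.0), np.float64(-0.0), 0, 0, np.float64(-0.73), 1]
[np.float64(11.0), np.float64(49.0), np.float64(-0.0), 0, 0, np.float64(-0.83), 1]
[np.float64(15.0), np.float64(53.0), np.float64(-0.0), 0, 0, np.float64(-0.94), 1]
[np.float64(19.0), np.float64(57.0), np.float64(-0.0), 0, 0, np.float64(-1.04), 1]
[np.float64(24.0), np.float64(61.0), np.float64(-0.0), 0, 0, np.float64(-1.15), 1]
[np.float64(29.0), np.float64(64.0), np.float64(-0.0), 0, 0, np.float64(-1.25), 1]
[np.float64(34.0), np.float64(66.0), np.float64(-0.0), 0, 0, np.float64(-1.36), 1]
[np.float64(40.0), np.float64(68.0), np.float64(-0.0), 0, 0, np.float64(-1.46), 1]
[np.float64(45.0), np.float64(70.0), np.float64(-0.0), 0, 0, np.float64(-1.57), 1]
[np.float64(51.0), np.float64(70.0), np.float64(-0.0), 0, 0, np.float64(-1.67), 1]
```

Request:
step_arm:
  motion:
    - [0, 4, 0, 0, 0, 0, 1]
    - [0, 10, 0, 0, 0, -0.1, 1]
    - [0, 16, 0, 0, 0, -0.21, 1]
    - [0, 22, 0, 0, 0, -0.31, 1]
    - [1, 28, 0, 0, 0, -0.42, 1]
    - [3, 33, 0, 0, 0, -0.52, 1]
    - [5, 39, 0, 0, 0, -0.62, 1]
    - [8, 44, 0, 0, 0, -0.73, 1]
    - [11, 49, 0, 0, 0, -0.83, 1]
    - [15, 53, 0, 0, 0, -0.94, 1]
    - [19, 57, 0, 0, 0, -1.04, 1]
    - [24, 61, 0, 0, 0, -1.15, 1]
    - [29, 64, 0, 0, 0, -1.25, 1]
    - [34, 66, 0, 0, 0, -1.36, 1]
    - [40, 68, 0, 0, 0, -1.46, 1]
    - [45, 70, 0, 0, 0, -1.57, 1]
    - [51, 70, 0, 0, 0, -1.67, 1]
    - [51, 70, 0, 0, 0, -1.67, 1]

```text
clock: 10.9
tool_pos: [0.5883, -0.0569, 0.1244]
tcp_rot: [0.5, 0.866, 0.004, 0.001]
contact_force: [0.0, -0.2, 0.6]
opening: 0.0007
```

```bash
python3 - <<'E'
from h import *
path([(lev(0,L),L+90) for L in (-56,-52,-48,-45,-42,-39.5)])
E
```

```text
t10.90 [ 0.5883 -0.0569  0.1244] q6 -0.67 F [ 0.  -0.2  0.6]
yjaw 30.0
[np.float64(-0.0), np.float64(3.0), np.float64(0.0), 0, 0, np.float64(-0.07), 1]
[np.float64(-1.0), np.float64(7.0), np.float64(0.0), 0, 0, np.float64(-0.14), 1]
[np.float64(-1.0), np.float64(11.0), np.float64(0.0), 0, 0, np.float64(-0.21), 1]
[np.float64(-0.0), np.float64(14.0), np.float64(1.0), 0, 0, np.float64(-0.26), 1]
[np.float64(-0.0), np.float64(17.0), np.float64(1.0), 0, 0, np.float64(-0.31), 1]
[np.float64(0.0), np.float64(19.0), np.float64(1.0), 0, 0, np.float64(-0.36), 1]
```

Request:
step_arm:
  motion:
    - [0, 3, 0, 0, 0, -0.07, 1]
    - [-1, 7, 0, 0, 0, -0.14, 1]
    - [-1, 11, 0, 0, 0, -0.21, 1]
    - [0, 14, 0, 0, 0, -0.26, 1]
    - [0, 16, 0, 0, 0, -0.31, 1]
    - [0, 16, 0, 0, 0, -0.31, 1]

```text
clock: 11.5
tool_pos: [0.6023, -0.049, 0.1249]
tcp_rot: [0.361, 0.932, 0.004, 0.002]
contact_force: [0.2, -0.2, 0.2]
opening: 0.0003
```

```bash
python3 - <<'E'
from h import *
path([(lev(0,L),L+90) for L in (-41,-39.5,-37)])
a=snap('top','t5')['color'];b=snap('scene','s5')['color']
cv2.imwrite('pics/c5.png',cv2.resize(b[140:240,250:350],None,fx=6,fy=6,interpolation=2))
E
```

```text
t11.50 [ 0.6023 -0.049   0.1249] q6 -0.96 F [ 0.2 -0.2  0.2]
yjaw 47.7
[np.float64(-0.0), np.float64(2.0), np.float64(1.0), 0, 0, np.float64(-0.02), 1]
[np.float64(-1.0), np.float64(3.0), np.float64(1.0), 0, 0, np.float64(-0.05), 1]
[np.float64(-1.0), np.float64(6.0), np.float64(1.0), 0, 0, np.float64(-0.09), 1]
```

View pics/c5.png

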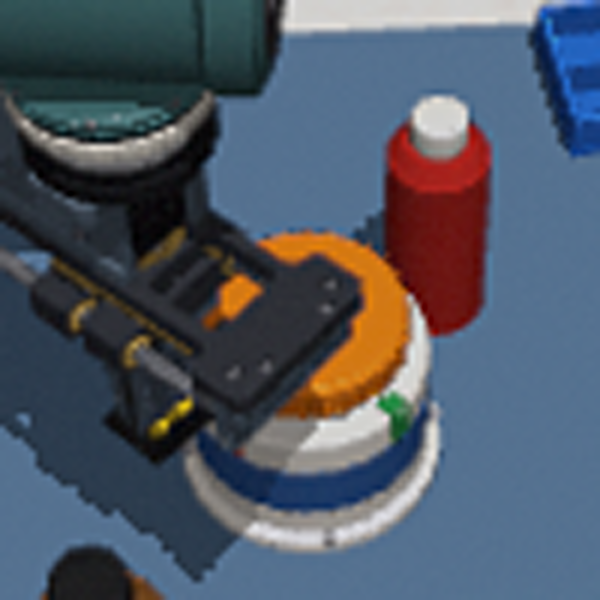

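The lever follows; its yellow rib is at crop (170,418), ahead of the fingers. Now I ease it on to the stop while watching the force.

Request:
step_arm:
  motion:
    - [0, 2, 0, 0, 0, -0.03, 1]
    - [0, 3.5, 0, 0, 0, -0.06, 1]
    - [0, 3.5, 0, 0, 0, -0.06, 1]

```text
clock: 11.9
tool_pos: [0.6046, -0.0464, 0.1249]
tcp_rot: [0.333, 0.943, 0.004, 0.002]
contact_force: [0.4, -0.8, 0.6]
opening: 0.0008
```

```bash
python3 - <<'E'
from h import *
path([(lev(0,L),L+90) for L in (-39.5,-37)])
E
```

```text
t11.90 [ 0.6046 -0.0464  0.1249] q6 -1.02 F [ 0.4 -0.8  0.6]
yjaw 51.1
[np.float64(-1.0), np.float64(-0.0), np.float64(1.0), 0, 0, np.float64(0.01), 1]
[np.float64(-1.0), np.float64(2.0), np.float64(1.0), 0, 0, np.float64(-0.03), 1]
```

Request:
step_arm:
  motion:
    - [0, 1.5, 0, 0, 0, 0, 1]
    - [0, 2.5, 0, 0, 0, 0, 1]
    - [0, 2.5, 0, 0, 0, 0, 1]

```text
clock: 12.2
tool_pos: [0.6062, -0.0443, 0.1249]
tcp_rot: [0.333, 0.943, 0.004, 0.002]
contact_force: [-0.7, -0.9, 0.1]
opening: 0.0004
```

Request:
step_arm:
  motion:
    - [0, 1, 0, 0, 0, 0, 1]
    - [0, 2, 0, 0, 0, 0, 1]
    - [0, 2, 0, 0, 0, 0, 1]

```text
clock: 12.5
tool_pos: [0.6075, -0.0427, 0.1249]
tcp_rot: [0.333, 0.943, 0.004, 0.002]
contact_force: [-0.7, -0.0, -0.0]
opening: 0.0006
```

Request:
step_arm:
  motion:
    - [0, 1, 0, 0, 0, -0.02, 1]
    - [0, 2, 0, 0, 0, -0.04, 1]
    - [0, 3, 0, 0, 0, -0.04, 1]
    - [0, 3, 0, 0, 0, -0.04, 1]

```text
clock: 12.9
tool_pos: [0.6095, -0.0402, 0.1249]
tcp_rot: [0.314, 0.949, 0.004, 0.002]
contact_force: [1.6, 0.3, 0.5]
opening: 0.0007
```

```bash
python3 - <<'E'
from h import *
path([(lev(0,L),L+90) for L in (-39.5,-37)])
E
```

```text
t12.90 [ 0.6095 -0.0402  0.1249] q6 -1.04 F [1.6 0.3 0.5]
yjaw 53.4
[np.float64(-0.0), np.float64(-8.0), np.float64(1.0), 0, 0, np.float64(0.05), 1]
[np.float64(-1.0), np.float64(-6.0), np.float64(1.0), 0, 0, np.float64(0.01), 1]
```

```bash
python3 - <<'E'
from h import *
a=snap('top','t6')['color'];b=snap('scene','s6')['color']
cv2.imwrite('pics/c6.png',cv2.resize(b[180:250,255:335],None,fx=8,fy=8,interpolation=2))
f=np.load('pics/s6.npz')
for l in(-39.5,-42,-45): print(l,px(f,lev(0,l,.020,.0075,.135)),px(f,lev(0,l,.076,.0075,.135)))
E
```

```text
-39.5 [289.9 200.1] [276.4 214.4]
-42 [289.6 200. ] [275.3 213.8]
-45 [289.2 199.9] [274.1 213.1]
```

View pics/c6.png

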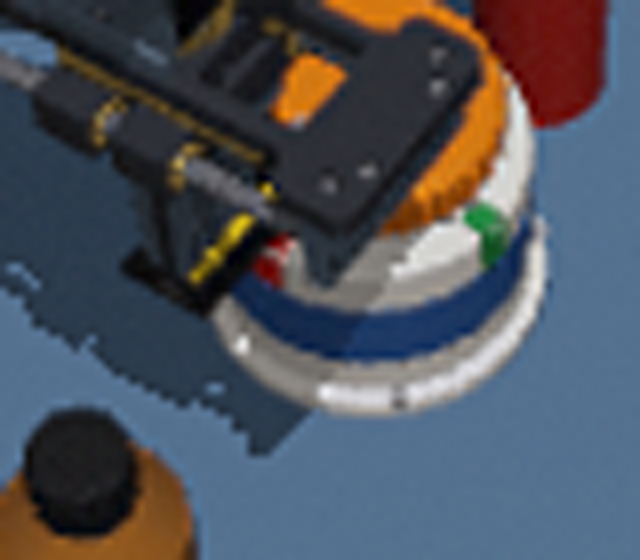

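The rib runs from crop (190,278) to (250,222), a slope corresponding to about -43°, so the lever is a few degrees short of its stop. I'll push further.

Request:
step_arm:
  motion:
    - [0, 1.5, 0, 0, 0, -0.02, 1]
    - [0, 3, 0, 0, 0, -0.03, 1]
    - [0, 4, 0, 0, 0, -0.03, 1]
    - [0, 4, 0, 0, 0, -0.03, 1]

```text
clock: 13.4
tool_pos: [0.6114, -0.0377, 0.1248]
tcp_rot: [0.3, 0.954, 0.003, 0.002]
contact_force: [-4.0, -8.9, 2.1]
opening: 0.0
```

Request:
step_arm:
  motion:
    - [0, -1, 0, 0, 0, 0, 1]
    - [0, -1, 3, 0, 0, 0, 1]
    - [0, -1, 6, 0, 0, 0, 1]
    - [0, -1, 9, 0, 0, 0, 1]
    - [0, -1, 11, 0, 0, 0, 1]
    - [0, -1, 12, 0, 0, 0, 1]
    - [0, -1, 12, 0, 0, 0, 1]

```text
clock: 14.1
tool_pos: [0.6116, -0.0382, 0.1134]
tcp_rot: [0.299, 0.954, 0.003, 0.002]
contact_force: [-3.0, 0.4, 11.4]
opening: 0.0002
```

```bash
python3 - <<'E'
from h import *
s=get_state()
print(s['contact_force'],lev(0,-39.5,.0545,.0015,.113))
path([(lev(c,YAW+c,.0545,.003,.1120),54+c) for c in range(0,91,5)])
E
```

```text
[-2.96515642  0.39769085 11.40939592] [ 0.61169964 -0.03786333  0.113     ]
t14.10 [ 0.6116 -0.0382  0.1134] q6 -1.07 F [-3.   0.4 11.4]
yjaw 55.2
[np.float64(-0.0), np.float64(2.0), np.float64(1.0), 0, 0, np.float64(0.02), 1]
[np.float64(-0.0), np.float64(9.0), np.float64(1.0), 0, 0, np.float64(-0.07), 1]
[np.float64(1.0), np.float64(17.0), np.float64(2.0), 0, 0, np.float64(-0.15), 1]
[np.float64(2.0), np.float64(24.0), np.float64(2.0), 0, 0, np.float64(-0.24), 1]
[np.float64(4.0), np.float64(32.0), np.float64(2.0), 0, 0, np.float64(-0.33), 1]
[np.float64(6.0), np.float64(39.0), np.float64(2.0), 0, 0, np.float64(-0.42), 1]
[np.float64(10.0), np.float64(46.0), np.float64(2.0), 0, 0, np.float64(-0.5), 1]
[np.float64(13.0), np.float64(52.0), np.float64(2.0), 0, 0, np.float64(-0.59), 1]
[np.float64(18.0), np.float64(58.0), np.float64(2.0), 0, 0, np.float64(-0.68), 1]
[np.float64(22.0), np.float64(64.0), np.float64(2.0), 0, 0, np.float64(-0.77), 1]
[np.float64(28.0), np.float64(70.0), np.float64(2.0), 0, 0, np.float64(-0.85), 1]
[np.float64(34.0), np.float64(74.0), np.float64(2.0), 0, 0, np.float64(-0.94), 1]
[np.float64(40.0), np.float64(79.0), np.float64(2.0), 0, 0, np.float64(-1.03), 1]
[np.float64(46.0), np.float64(83.0), np.float64(2.0), 0, 0, np.float64(-1.11), 1]
[np.float64(53.0), np.float64(86.0), np.float64(2.0), 0, 0, np.float64(-1.2), 1]
[np.float64(60.0), np.float64(88.0), np.float64(2.0), 0, 0, np.float64(-1.29), 1]
[np.float64(67.0), np.float64(90.0), np.float64(2.0), 0, 0, np.float64(-1.38), 1]
[np.float64(75.0), np.float64(92.0), np.float64(2.0), 0, 0, np.float64(-1.46), 1]
[np.float64(82.0), np.float64(92.0), np.float64(2.0), 0, 0, np.float64(-1.55), 1]
```

Request:
step_arm:
  motion:
    - [0, 0, 2, 0, 0, 0, 1]
    - [0, 0, 3, 0, 0, 0, 1]
    - [0, 2, 3, 0, 0, 0, 1]
    - [0, 6, 3, 0, 0, -0.03, 1]
    - [0, 9, 3, 0, 0, -0.07, 1]
    - [0.5, 13, 3, 0, 0, -0.11, 1]
    - [1, 17, 3, 0, 0, -0.15, 1]

```text
clock: 14.8
tool_pos: [0.6214, -0.0233, 0.1115]
tcp_rot: [0.226, 0.974, 0.003, 0.003]
contact_force: [-2.9, 0.1, 12.9]
opening: 0.0001
```

```bash
python3 - <<'E'
from h import *
s=get_state()
print(s['contact_force'],s['tool_pos'])
path([(lev(c,YAW+c,.0545,.003,.1105),54+c) for c in range(10,91,5)])
E
```

```text
[-2.91651216  0.11501967 12.93100055] [ 0.62143642 -0.0233295   0.11150622]
t14.80 [ 0.6214 -0.0233  0.1115] q6 -1.2 F [-2.9  0.1 12.9]
yjaw 63.9
[np.float64(0.0), np.float64(-1.0), np.float64(1.0), 0, 0, np.float64(-0.0), 1]
[np.float64(0.0), np.float64(7.0), np.float64(1.0), 0, 0, np.float64(-0.09), 1]
[np.float64(1.0), np.float64(14.0), np.float64(1.0), 0, 0, np.float64(-0.18), 1]
[np.float64(3.0), np.float64(22.0), np.float64(1.0), 0, 0, np.float64(-0.26), 1]
[np.float64(5.0), np.float64(29.0), np.float64(1.0), 0, 0, np.float64(-0.35), 1]
[np.float64(8.0), np.float64(36.0), np.float64(1.0), 0, 0, np.float64(-0.44), 1]
[np.float64(11.0), np.float64(43.0), np.float64(1.0), 0, 0, np.float64(-0.53), 1]
[np.float64(15.0), np.float64(49.0), np.float64(1.0), 0, 0, np.float64(-0.61), 1]
[np.float64(19.0), np.float64(55.0), np.float64(1.0), 0, 0, np.float64(-0.7), 1]
[np.float64(24.0), np.float64(61.0), np.float64(1.0), 0, 0, np.float64(-0.79), 1]
[np.float64(30.0), np.float64(66.0), np.float64(1.0), 0, 0, np.float64(-0.87), 1]
[np.float64(36.0), np.float64(71.0), np.float64(1.0), 0, 0, np.float64(-0.96), 1]
[np.float64(42.0), np.float64(75.0), np.float64(1.0), 0, 0, np.float64(-1.05), 1]
[np.float64(48.0), np.float64(79.0), np.float64(1.0), 0, 0, np.float64(-1.14), 1]
[np.float64(55.0), np.float64(82.0), np.float64(1.0), 0, 0, np.float64(-1.22), 1]
[np.float64(62.0), np.float64(84.0), np.float64(1.0), 0, 0, np.float64(-1.31), 1]
[np.float64(70.0), np.float64(86.0), np.float64(1.0), 0, 0, np.float64(-1.4), 1]
```

Request:
step_arm:
  motion:
    - [0, 3, 1, 0, 0, -0.04, 1]
    - [0, 7, 1, 0, 0, -0.09, 1]
    - [1, 14, 1, 0, 0, -0.18, 1]
    - [3, 22, 1, 0, 0, -0.26, 1]
    - [5, 29, 1, 0, 0, -0.35, 1]
    - [8, 36, 1, 0, 0, -0.44, 1]
    - [11, 43, 1, 0, 0, -0.53, 1]
    - [15, 49, 1, 0, 0, -0.61, 1]
    - [19, 55, 1, 0, 0, -0.7, 1]
    - [24, 61, 1, 0, 0, -0.79, 1]
    - [30, 66, 1, 0, 0, -0.87, 1]
    - [33, 69, 1, 0, 0, -0.92, 1]

```text
clock: 16.0
tool_pos: [0.6228, 0.0538, 0.1118]
tcp_rot: [-0.232, 0.973, 0.001, 0.005]
contact_force: [-4.2, -1.3, 12.8]
opening: 0.0008
```

```bash
python3 - <<'E'
from h import *
s=get_state()
print(s['contact_force'],s['tool_pos'])
a=snap('top','t7')['color'];b=snap('scene','s7')['color']
cv2.imwrite('pics/c7.png',cv2.resize(b[160:240,260:360],None,fx=6,fy=6,interpolation=2))
path([(lev(c,YAW+c,.0545,.003,.1110),54+c) for c in (60,65,70,75,78,80,82,84,86,88,90,92)])
E
```

```text
[-4.19376614 -1.3029685  12.75006122] [0.62276373 0.0537896  0.11181682]
t16.10 [0.6227 0.0539 0.1118] q6 -2.0 F [-3.8 -1.3 12. ]
yjaw 116.7
[np.float64(1.0), np.float64(-5.0), np.float64(1.0), 0, 0, np.float64(0.05), 1]
[np.float64(1.0), np.float64(3.0), np.float64(1.0), 0, 0, np.float64(-0.04), 1]
[np.float64(1.0), np.float64(10.0), np.float64(1.0), 0, 0, np.float64(-0.13), 1]
[np.float64(2.0), np.float64(18.0), np.float64(1.0), 0, 0, np.float64(-0.21), 1]
[np.float64(3.0), np.float64(22.0), np.float64(1.0), 0, 0, np.float64(-0.27), 1]
[np.float64(4.0), np.float64(25.0), np.float64(1.0), 0, 0, np.float64(-0.3), 1]
[np.float64(5.0), np.float64(28.0), np.float64(1.0), 0, 0, np.float64(-0.34), 1]
[np.float64(6.0), np.float64(31.0), np.float64(1.0), 0, 0, np.float64(-0.37), 1]
[np.float64(7.0), np.float64(34.0), np.float64(1.0), 0, 0, np.float64(-0.41), 1]
[np.float64(8.0), np.float64(36.0), np.float64(1.0), 0, 0, np.float64(-0.44), 1]
[np.float64(9.0), np.float64(39.0), np.float64(1.0), 0, 0, np.float64(-0.48), 1]
[np.float64(11.0), np.float64(42.0), np.float64(1.0), 0, 0, np.float64(-0.51), 1]
```

View pics/c7.png

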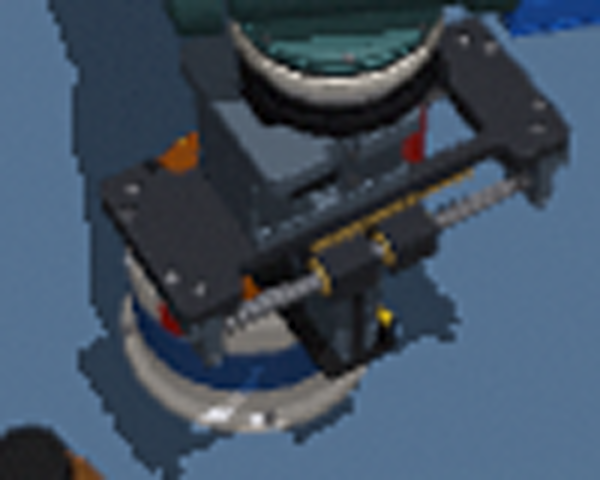

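The cap and lever follow the fingers, with the lever now about 60° round at crop (370,345).

Request:
step_arm:
  motion:
    - [1, 6, 1, 0, 0, -0.08, 1]
    - [1, 10, 1, 0, 0, -0.13, 1]
    - [2, 18, 1, 0, 0, -0.21, 1]
    - [3, 22, 1, 0, 0, -0.27, 1]
    - [4, 25, 1, 0, 0, -0.3, 1]
    - [5, 28, 1, 0, 0, -0.34, 1]
    - [6, 31, 1, 0, 0, -0.37, 1]
    - [6, 31, 1, 0, 0, -0.37, 1]

```text
clock: 16.9
tool_pos: [0.6076, 0.0771, 0.1131]
tcp_rot: [-0.407, 0.913, -0.002, 0.009]
contact_force: [14.0, -25.9, 12.6]
opening: 0.0005
```

```bash
python3 - <<'E'
from h import *
path([(lev(c,YAW+c,.0545,.003,.1120),54+c) for c in (84,86,88,90)])
E
```

```text
t16.90 [0.6076 0.0771 0.1131] q6 -2.32 F [ 14.  -25.9  12.6]
yjaw 138.1
[np.float64(1.0), np.float64(4.0), np.float64(1.0), 0, 0, np.float64(0.0), 1]
[np.float64(1.0), np.float64(7.0), np.float64(1.0), 0, 0, np.float64(-0.03), 1]
[np.float64(2.0), np.float64(10.0), np.float64(1.0), 0, 0, np.float64(-0.07), 1]
[np.float64(2.0), np.float64(13.0), np.float64(1.0), 0, 0, np.float64(-0.1), 1]
```

Request:
step_arm:
  motion:
    - [0, -1, 0, 0, 0, 0, 1]
    - [0, -2, -3, 0, 0, 0, 1]
    - [0, -3, -8, 0, 0, 0, 1]
    - [0, -5, -15, 0, 0, 0, 1]
    - [0, -6, -30, 0, 0, 0, 1]
    - [0, -6, -45, 0, 0, 0, 1]

```text
clock: 17.5
tool_pos: [0.6113, 0.0731, 0.1593]
tcp_rot: [-0.407, 0.913, -0.002, 0.009]
contact_force: [0.1, 0.0, -0.1]
opening: 0.0
```

```bash
python3 - <<'E'
from h import *
path([(lev(86,46.5,.055,.035,.158),136.5)])
a=snap('top','t8')['color'];b=snap('scene','s8')['color']
cv2.imwrite('pics/c8.png',cv2.resize(b[160:240,260:360],None,fx=6,fy=6,interpolation=2))
E
```

```text
t17.50 [0.6113 0.0731 0.1593] q6 -2.33 F [ 0.1  0.  -0.1]
yjaw 138.1
[np.float64(-0.0), np.float64(45.0), np.float64(1.0), 0, 0, np.float64(0.03), 1]
```

View pics/c8.png

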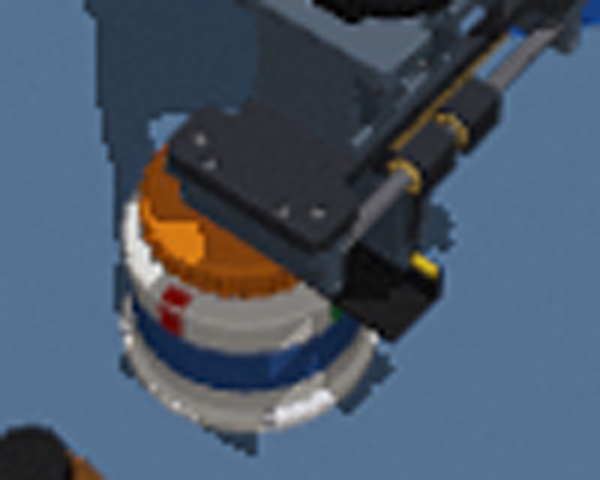

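The lever is fully out over the green mark, near crop (338,312), and the fingers are clear. Next I go to the leading side of the rib.

Request:
step_arm:
  motion:
    - [0, 20, 0, 0, 0, 0, 1]
    - [0, 45, 0, 0, 0, 0, 1]
    - [0, 45, 0, 0, 0, 0, 1]
    - [0, 45, 18, 0, 0, 0, 1]
    - [0, 45, 32, 0, 0, 0, 1]
    - [0, 45, 35, 0, 0, 0, 1]

```text
clock: 18.2
tool_pos: [0.5787, 0.1033, 0.1235]
tcp_rot: [-0.407, 0.913, -0.003, 0.009]
contact_force: [0.9, -0.2, -0.1]
opening: 0.0005
```

```bash
python3 - <<'E'
from h import *
path([(lev(86,L,.055,.016,.124),L+90) for L in np.arange(46.5,-72,-6.5)])
E
```

```text
t18.20 [0.5787 0.1033 0.1235] q6 -2.27 F [ 0.9 -0.2 -0.1]
yjaw 138.1
[np.float64(1.0), np.float64(-19.0), np.float64(-0.0), 0, 0, np.float64(0.03), 1]
[np.float64(-1.0), np.float64(-25.0), np.float64(-0.0), 0, 0, np.float64(0.14), 1]
[np.float64(-1.0), np.float64(-32.0), np.float64(-0.0), 0, 0, np.float64(0.25), 1]
[np.float64(-1.0), np.float64(-38.0), np.float64(-0.0), 0, 0, np.float64(0.37), 1]
[np.float64(0.0), np.float64(-45.0), np.float64(0.0), 0, 0, np.float64(0.48), 1]
[np.float64(2.0), np.float64(-51.0), np.float64(0.0), 0, 0, np.float64(0.59), 1]
[np.float64(4.0), np.float64(-57.0), np.float64(0.0), 0, 0, np.float64(0.71), 1]
[np.float64(7.0), np.float64(-63.0), np.float64(0.0), 0, 0, np.float64(0.82), 1]
[np.float64(11.0), np.float64(-68.0), np.float64(0.0), 0, 0, np.float64(0.94), 1]
[np.float64(15.0), np.float64(-73.0), np.float64(0.0), 0, 0, np.float64(1.05), 1]
[np.float64(20.0), np.float64(-77.0), np.float64(0.0), 0, 0, np.float64(1.16), 1]
[np.float64(25.0), np.float64(-81.0), np.float64(0.0), 0, 0, np.float64(1.28), 1]
[np.float64(31.0), np.float64(-85.0), np.float64(0.0), 0, 0, np.float64(1.39), 1]
[np.float64(36.0), np.float64(-87.0), np.float64(0.0), 0, 0, np.float64(1.5), 1]
[np.float64(43.0), np.float64(-89.0), np.float64(-0.0), 0, 0, np.float64(1.62), 1]
[np.float64(49.0), np.float64(-90.0), np.float64(-0.0), 0, 0, np.float64(1.73), 1]
[np.float64(56.0), np.float64(-91.0), np.float64(-0.0), 0, 0, np.float64(1.84), 1]
[np.float64(62.0), np.float64(-90.0), np.float64(-0.0), 0, 0, np.float64(1.96), 1]
[np.float64(68.0), np.float64(-89.0), np.float64(-0.0), 0, 0, np.float64(2.07), 1]
```

Request:
step_arm:
  motion:
    - [0, -10, 0, 0, 0, 0.02, 1]
    - [0, -19, 0, 0, 0, 0.03, 1]
    - [-1, -25, 0, 0, 0, 0.14, 1]
    - [-1, -32, 0, 0, 0, 0.25, 1]
    - [-1, -38, 0, 0, 0, 0.37, 1]
    - [0, -45, 0, 0, 0, 0.48, 1]
    - [2, -51, 0, 0, 0, 0.59, 1]
    - [4, -57, 0, 0, 0, 0.71, 1]
    - [7, -63, 0, 0, 0, 0.82, 1]
    - [11, -68, 0, 0, 0, 0.94, 1]
    - [15, -73, 0, 0, 0, 1.05, 1]
    - [20, -77, 0, 0, 0, 1.16, 1]
    - [25, -81, 0, 0, 0, 1.28, 1]
    - [31, -85, 0, 0, 0, 1.39, 1]
    - [36, -87, 0, 0, 0, 1.5, 1]
    - [43, -89, 0, 0, 0, 1.62, 1]
    - [49, -90, 0, 0, 0, 1.73, 1]
    - [56, -91, 0, 0, 0, 1.84, 1]
    - [56, -91, 0, 0, 0, 1.84, 1]

```text
clock: 20.1
tool_pos: [0.6097, -0.0003, 0.1245]
tcp_rot: [0.481, 0.877, 0.006, 0.008]
contact_force: [0.6, 1.0, 0.4]
opening: 0.0004
```

```bash
python3 - <<'E'
from h import *
path([(lev(86,L,.055,.016,.124),L+90) for L in (-60,-64,-68,-72,-76,-78.5,-81,-84)])
E
```

```text
t20.10 [ 6.097e-01 -3.000e-04  1.245e-01] q6 -0.61 F [0.6 1.  0.4]
yjaw 32.5
[np.float64(1.0), np.float64(-2.0), np.float64(0.0), 0, 0, np.float64(0.04), 1]
[np.float64(0.0), np.float64(-6.0), np.float64(0.0), 0, 0, np.float64(0.11), 1]
[np.float64(-0.0), np.float64(-10.0), np.float64(0.0), 0, 0, np.float64(0.18), 1]
[np.float64(-1.0), np.float64(-14.0), np.float64(0.0), 0, 0, np.float64(0.25), 1]
[np.float64(-0.0), np.float64(-18.0), np.float64(0.0), 0, 0, np.float64(0.32), 1]
[np.float64(-0.0), np.float64(-20.0), np.float64(0.0), 0, 0, np.float64(0.37), 1]
[np.float64(-0.0), np.float64(-23.0), np.float64(0.0), 0, 0, np.float64(0.41), 1]
[np.float64(0.0), np.float64(-26.0), np.float64(-0.0), 0, 0, np.float64(0.46), 1]
```

Request:
step_arm:
  motion:
    - [0, -4, 0, 0, 0, 0.08, 1]
    - [0, -8, 0, 0, 0, 0.15, 1]
    - [0, -12, 0, 0, 0, 0.22, 1]
    - [0, -15, 0, 0, 0, 0.28, 1]
    - [0, -18, 0, 0, 0, 0.33, 1]
    - [0, -20, 0, 0, 0, 0.36, 1]
    - [0, -20, 0, 0, 0, 0.36, 1]

```text
clock: 20.8
tool_pos: [0.5944, -0.0112, 0.1249]
tcp_rot: [0.63, 0.777, 0.008, 0.008]
contact_force: [5.5, 1.2, -0.6]
opening: 0.0005
```

Request:
step_arm:
  motion:
    - [0, -1.5, 0, 0, 0, 0, 1]
    - [0, -2.5, 0, 0, 0, 0, 1]
    - [0, -2.5, 0, 0, 0, 0, 1]

```text
clock: 21.1
tool_pos: [0.594, -0.0116, 0.1257]
tcp_rot: [0.629, 0.777, 0.01, 0.01]
contact_force: [9.9, 2.5, -3.8]
opening: 0.0006
```

Request:
step_arm:
  motion:
    - [0, 3, 0, 0, 0, 0, 1]
    - [0, 12, 0, 0, 0, 0, 1]
    - [0, 18, -20, 0, 0, 0, 1]
    - [0, 18, -60, 0, 0, 0, 1]
    - [0, 18, -100, 0, 0, 0, 1]
    - [0, 18, -130, 0, 0, 0, 1]

```text
clock: 21.7
tool_pos: [0.609, -0.0083, 0.2587]
tcp_rot: [0.629, 0.778, 0.01, 0.01]
contact_force: [1.0, -0.4, 0.3]
opening: 0.0002
```

```bash
python3 - <<'E'
from h import *
go((.45,-.36,.26))
E
```

```text
t21.70 tcp [ 0.609  -0.0083  0.2587] yjaw 12.1 q6 -0.27 F [ 1.  -0.4  0.3] op 0.0002 | d [-310.7 -229.    -6.7] [array([ 0.028,  0.003, -0.   ])]
```

Request:
step_arm:
  motion:
    - [-310, -229, -7, 0, 0, 0, 1]
    - [-310, -229, -7, 0, 0, 0, 1]
    - [-310, -229, -7, 0, 0, 0, 1]
    - [-310, -229, -7, 0, 0, 0, 1]
    - [-310, -229, -7, 0, 0, 0, 1]
    - [-310, -229, -7, 0, 0, 0, 1]
    - [-310, -229, -7, 0, 0, 0, 1]
    - [-310, -229, -7, 0, 0, 0, 1]
    - [-310, -229, -7, 0, 0, 0, 1]
    - [-310, -229, -7, 0, 0, 0, 1]
    - [-310, -229, -7, 0, 0, 0, 1]

```text
clock: 22.8
tool_pos: [0.4502, -0.3587, 0.2602]
tcp_rot: [0.628, 0.778, 0.01, 0.01]
contact_force: [0.1, 0.6, 0.2]
opening: 0.0002
```

```bash
python3 - <<'E'
from h import *
a=snap('top','t9')['color'];b=snap('scene','s9')['color']
A=cv2.resize(a[160:230,295:375],None,fx=6,fy=6,interpolation=2)
B=cv2.resize(b[135:275,260:460],(480,336))
C0=cv2.resize(b[160:230,265:330],(320,345),interpolation=2)
print(A.shape)
D=np.zeros((560,800,3),np.uint8);D[:420,:480]=A;D[:345,480:]=C0
D2=cv2.resize(b[130:215,330:460],(320,209));D[347:556,480:]=D2
cv2.imwrite('pics/c9.png',D)
f=np.load('pics/t9.npz')
for L in(-78.5,-75,-70):
  print(L,[(px(f,lev(86,L,x,.0075,.135))-[295,160])*6 for x in(0,.076)])
# change check vs first frame
for n,x,o in(('top',a,'top0'),('scene',b,'scene0')):
  d=cv2.absdiff(x,cv2.imread(f'pics/{o}.png')).max(2)>60
  k=cv2.connectedComponentsWithStats(cv2.morphologyEx(d.astype(np.uint8),cv2.MORPH_OPEN,np.ones((2,2))))[2]
  print(n,[list(r) for r in k[1:] if r[4]>12])
E
```

```text
(420, 480, 3)
-78.5 [array([159.6, 111.6]), array([346.8,  68.4])]
-75 [array([158.4, 112.2]), array([342.6,  57. ])]
-70 [array([156.6, 112.2]), array([335.4,  42. ])]
top [[np.int32(326), np.int32(136), np.int32(23), np.int32(37), np.int32(601)], [np.int32(321), np.int32(176), np.int32(38), np.int32(39), np.int32(656)], [np.int32(441), np.int32(177), np.int32(199), np.int32(203), np.int32(21759)], [np.int32(203), np.int32(213), np.int32(29), np.int32(17), np.int32(349)], [np.int32(350), np.int32(218), np.int32(12), np.int32(12), np.int32(80)], [np.int32(222), np.int32(232), np.int32(15), np.int32(8), np.int32(82)], [np.int32(287), np.int32(334), np.int32(183), np.int32(66), np.int32(5330)], [np.int32(245), np.int32(358), np.int32(45), np.int32(42), np.int32(1048)]]
scene [[np.int32(28), np.int32(0), np.int32(17), np.int32(18), np.int32(148)], [np.int32(78), np.int32(0), np.int32(37), np.int32(9), np.int32(169)], [np.int32(137), np.int32(0), np.int32(30), np.int32(33), np.int32(625)], [np.int32(332), np.int32(0), np.int32(31), np.int32(71), np.int32(946)], [np.int32(114), np.int32(4
[... 1307 characters left out ...]
), np.int32(5), np.int32(58)], [np.int32(319), np.int32(83), np.int32(22), np.int32(35), np.int32(266)], [np.int32(236), np.int32(92), np.int32(80), np.int32(35), np.int32(615)], [np.int32(145), np.int32(98), np.int32(88), np.int32(93), np.int32(2853)], [np.int32(69), np.int32(115), np.int32(10), np.int32(16), np.int32(139)], [np.int32(120), np.int32(122), np.int32(39), np.int32(16), np.int32(372)], [np.int32(389), np.int32(159), np.int32(23), np.int32(41), np.int32(533)], [np.int32(279), np.int32(177), np.int32(35), np.int32(31), np.int32(476)], [np.int32(382), np.int32(182), np.int32(10), np.int32(5), np.int32(33)], [np.int32(288), np.int32(217), np.int32(22), np.int32(40), np.int32(547)]]
```

View pics/c9.png

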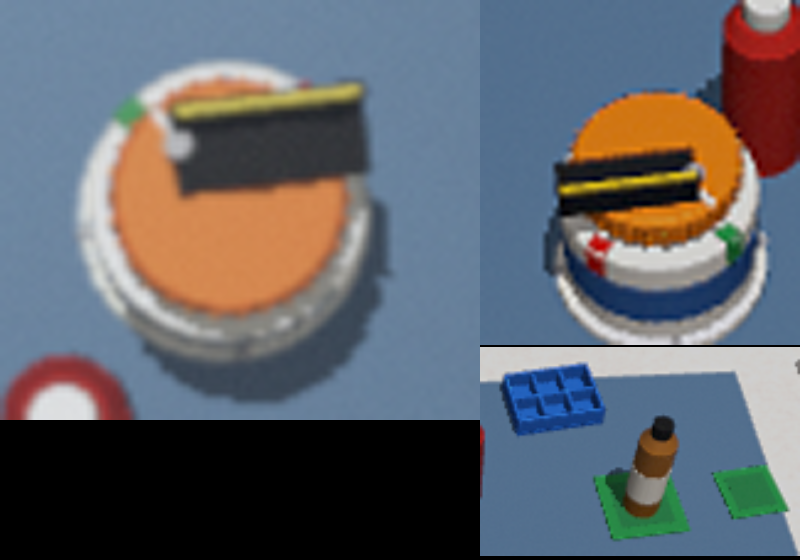

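The lever is folded over the cap, with its rib from crop (177,113) to (362,90), and the bottle is upright mid-mat. The pointer at (150,105) and the green mark at (130,110) differ a little, so I'll measure the cap angle, check whether it is up, and check the bystanders numerically.

```bash
cat > ang.py <<'E'
from h import *
def polar(tag,z,r0,r1,C):
    f=np.load(f'pics/{tag}.npz'); im=cv2.imread(f'pics/{tag}.png').astype(np.float32)
    th=np.radians(np.arange(-80,90,.5)); rr=np.arange(r0,r1,.0005)
    T,Rr=np.meshgrid(th,rr); X=np.stack([C[0]+Rr*np.cos(T),C[1]+Rr*np.sin(T),0*T+z],-1)
    p=(X@f['R'].T+f['t'])@f['intrinsics'].T; uv=(p[...,:2]/p[...,2:]).astype(np.float32)
    return np.degrees(th),cv2.remap(im,uv[...,0],uv[...,1],1).mean(0)
def peak(th,w,lo,hi):
    m=(th>=lo)&(th<=hi); w=np.clip(w[m]-np.percentile(w[m],50),0,None); i=np.argmax(w); t=th[m]; s=abs(t-t[i])<8
    return (t[s]*w[s]).sum()/w[s].sum()
E
python3 - <<'E'
from ang import *
for C in([.5416,.0148],[.543,.016]):
  for tag in('top0','t3','t9'):
    th,c=polar(tag,.114,.038,.045,C); b=c[:,0]   # blue channel: white vs orange/black
    th2,g=polar(tag,.084,.050,.056,C)
    red=g[:,2]-g[:,1]; gr=g[:,1]-g[:,2]
    print(C,tag,'ptr',[round(peak(th,b,*w),1) for w in((-60,-10),(20,70))],b.max().round(),'red',round(peak(th2,red,-60,-20),1),'green',round(peak(th2,gr,20,70),1))
for tag in('scene0','s3','s9'):
  im=cv2.imread(f'pics/{tag}.png').astype(int); m=(im[...,2]>120)&(im[...,2]-im[...,0]>70)
  print(tag,[(np.where(m[165:225,u])[0]+165)[[0,-1]] for u in(300,303,306,309,312,315)])
E
```

```text
[0.5416, 0.0148] top0 ptr [np.float64(-38.1), np.float64(27.6)] 143.0 red -40.4 green 46.0
[0.5416, 0.0148] t3 ptr [np.float64(-38.1), np.float64(38.0)] 161.0 red -40.4 green 46.0
[0.5416, 0.0148] t9 ptr [np.float64(-16.8), np.float64(39.7)] 188.0 red -22.1 green 44.6
[0.543, 0.016] top0 ptr [np.float64(-40.7), np.float64(26.1)] 146.0 red -42.4 green 45.9
[0.543, 0.016] t3 ptr [np.float64(-40.6), np.float64(25.8)] 164.0 red -42.4 green 45.8
[0.543, 0.016] t9 ptr [np.float64(-18.7), np.float64(39.2)] 187.0 red -22.8 green 45.3
scene0 [array([179, 209]), array([179, 208]), array([179, 208]), array([180, 206]), array([182, 205]), array([165, 200])]
s3 [array([179, 209]), array([179, 208]), array([179, 208]), array([180, 206]), array([182, 205]), array([165, 201])]
s9 [array([179, 208]), array([179, 208]), array([179, 208]), array([180, 207]), array([182, 205]), array([165, 201])]
```

The cap has sprung up: the orange edges are the same as at rest. But its pointer reads about 79° against the 86° mark, so folding may have let it slip back to the catch. I'll push the folded lever's strip end along the lever. This gives no opening torque, but turns the cap on anticlockwise to its stop.

```bash
python3 - <<'E'
from h import *
go((.568,-.075,.18),6,False);go((.568,-.075,.108),6,False)
E
```

```text
t22.90 tcp [ 0.4504 -0.3584  0.2603] yjaw 12.2 q6 -0.95 F [ 0.   0.6 -0.2] op 0.0002 | d [252.5 172.5  84.4] [array([0.028, 0.001, 0.108])]
t22.90 tcp [ 0.4504 -0.3584  0.2603] yjaw 12.2 q6 -0.95 F [ 0.   0.6 -0.2] op 0.0002 | d [252.7 170.4 156.4] [array([0.028, 0.001, 0.108])]
```

Request:
step_arm:
  motion:
    - [252, 172, 40, 0.028, 0.001, 0.108, 1]
    - [252, 172, 40, 0.028, 0.001, 0.108, 1]
    - [252, 172, 40, 0.028, 0.001, 0.108, 1]
    - [252, 172, 50, 0.028, 0.001, 0.108, 1]
    - [252, 172, 60, 0.028, 0.001, 0.108, 1]
    - [252, 172, 70, 0.028, 0.001, 0.108, 1]
    - [252, 172, 84, 0.028, 0.001, 0.108, 1]
    - [252, 172, 84, 0.028, 0.001, 0.108, 1]
    - [252, 172, 84, 0.028, 0.001, 0.108, 1]

```text
clock: 23.8
tool_pos: [0.5675, -0.075, 0.1805]
tcp_rot: [0.669, 0.744, -0.0, -0.0]
contact_force: [0.9, 0.4, -0.7]
opening: 0.0008
```

```bash
python3 - <<'E'
from h import *
go((.568,-.075,.108),6,False)
b=snap('scene','s10')['color']
cv2.imwrite('pics/c10.png',cv2.resize(b[150:230,250:340],None,fx=6,fy=6,interpolation=2))
E
```

```text
t23.80 tcp [ 0.5675 -0.075   0.1805] yjaw 6.1 q6 -0.28 F [ 0.9  0.4 -0.7] op 0.0008 | d [ 0.   0.5 72.5] [array([-0.   ,  0.   ,  0.002])]
```

View pics/c10.png

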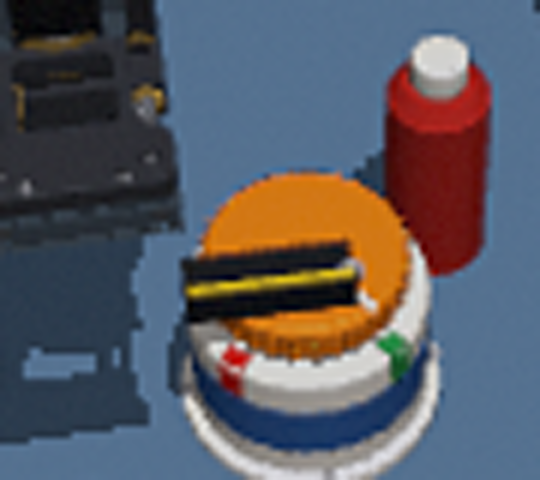

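The fingers are hidden behind the gripper at left. The lever and cap are unchanged, with the rib at (190,290) to (350,270). That was my last picture, so I go on by force and image numbers.

Request:
step_arm:
  motion:
    - [0, 0, 35, 0, 0, 0, 1]
    - [0, 0, 60, 0, 0, 0, 1]
    - [0, 0, 72, 0, 0, 0, 1]
    - [0, 0, 72, 0, 0, 0, 1]
    - [7, 0, 72, 0, 0, 0, 1]
    - [12, 0, 72, 0, 0, 0, 1]
    - [15, 0, 72, 0, 0, 0, 1]
    - [15, 0, 72, 0, 0, 0, 1]

```text
clock: 24.65
tool_pos: [0.5666, -0.0604, 0.1098]
tcp_rot: [0.669, 0.744, 0.0, 0.001]
contact_force: [-0.0, 0.7, 0.2]
opening: 0.0004
```

Request:
step_arm:
  motion:
    - [1.5, 0, 0, 0, 0, 0, 1]
    - [3, 0, 0, 0, 0, 0, 1]
    - [3, 0, 0, 0, 0, 0, 1]

```text
clock: 24.95
tool_pos: [0.5664, -0.0573, 0.1099]
tcp_rot: [0.669, 0.744, 0.0, 0.001]
contact_force: [-0.2, -0.4, 0.1]
opening: 0.0004
```

Request:
step_arm:
  motion:
    - [1.5, 0, 0, 0, 0, 0, 1]
    - [3, 0, 0, 0, 0, 0, 1]
    - [3, 0, 0, 0, 0, 0, 1]

```text
clock: 25.25
tool_pos: [0.5676, -0.0558, 0.1105]
tcp_rot: [0.668, 0.744, 0.001, 0.003]
contact_force: [5.9, -16.0, -2.7]
opening: 0.0005
```

```bash
python3 - <<'E'
from h import *
a=snap('scene','s11');o=cv2.imread('pics/s9.png')
print(cv2.absdiff(a['color'],o)[170:215,275:320].max(2).max(), get_state()['contact_force'])
m=lambda im:np.argwhere((im[...,1].astype(int)-im[...,0]>80)&(abs(im[...,2].astype(int)-im[...,1])<60))
for im in(o,a['color']):
  p=m(im);p=p[(p[:,0]>165)&(p[:,0]<225)&(p[:,1]>268)&(p[:,1]<330)];print(len(p),p.mean(0),p.min(0),p.max(0))
E
```

```text
177 [  6.21514792 -15.42026693  -2.97894357]
42 [196.5        294.45238095] [195 281] [198 308]
29 [195.96551724 298.82758621] [195 290] [197 308]
```

```bash
python3 - <<'E'
from ang import *
def yl(tag):
    f=np.load(f'pics/{tag}.npz'); im=cv2.imread(f'pics/{tag}.png').astype(int)
    w=np.clip(np.minimum(im[...,1],im[...,2])-im[...,0]-60,0,None); w[abs(im[...,2]-im[...,1])>55]=0
    q=np.argwhere(w>0); q=q[(q[:,0]>160)&(q[:,0]<225)&(q[:,1]>300)&(q[:,1]<375)]
    P=np.array([at(f,u,v,.135)[:2] for v,u in q]); ww=w[q[:,0],q[:,1]].astype(float)
    m=np.average(P,axis=0,weights=ww); S=np.cov(P.T,aweights=ww); e=np.linalg.eigh(S); d=e[1][:,1]
    a=np.degrees(np.arctan2(d[1],d[0])); t=(P-m)@d
    return len(P),m.round(4),a if a<0 else a-180,e[0].round(8),(m+t.min()*d).round(4),(m+t.max()*d).round(4)
for t in('top0','t3','t9'): print(t,yl(t))
for t in('top0','t3','t9'):
  f=np.load(f'pics/{t}.npz'); im=cv2.imread(f'pics/{t}.png').astype(float)
  for C in(np.array([.5416,.0148]),np.array([.5425,.0155])):
    q=[];w=[]
    for v in range(165,215):
      for u in range(310,360):
        X=at(f,u,v,.118)[:2]; d=X-C; r=np.hypot(*d)
        if .02<r<.043 and im[v,u,0]>115: q.append(d);w.append(im[v,u,0]-115)
    q=np.average(q,axis=0,weights=w); print(t,C,len(w),q.round(4),np.degrees(np.arctan2(q[1],q[0])).round(1),np.hypot(*q).round(4))
E
```

```text
top0 (53, array([ 0.5337, -0.0287]), np.float64(-156.56062299616735), array([8.8000e-07, 4.0463e-04]), array([ 0.5681, -0.0138]), array([ 0.5038, -0.0417]))
t3 (56, array([ 0.534 , -0.0285]), np.float64(-156.55196739789716), array([1.1000e-06, 4.1009e-04]), array([ 0.5681, -0.0138]), array([ 0.5038, -0.0416]))
t9 (54, array([0.5776, 0.0015]), np.float64(-85.45969293179394), array([9.6000e-07, 4.1888e-04]), array([ 0.5805, -0.0342]), array([0.575 , 0.0349]))
top0 [0.5416 0.0148] 26 [ 0.0256 -0.018 ] -35.2 0.0313
top0 [0.5425 0.0155] 26 [ 0.0247 -0.0187] -37.2 0.0309
t3 [0.5416 0.0148] 32 [ 0.0256 -0.0181] -35.3 0.0314
t3 [0.5425 0.0155] 32 [ 0.0247 -0.0188] -37.3 0.0311
t9 [0.5416 0.0148] 31 [0.0246 0.0221] 42.0 0.033
t9 [0.5425 0.0155] 31 [0.0237 0.0214] 42.1 0.0319
```

Request:
step_arm:
  motion:
    - [1.5, 0, 0, 0, 0, 0, 1]
    - [2.5, 0, 0, 0, 0, 0, 1]
    - [2.5, 0, 0, 0, 0, 0, 1]

```text
clock: 25.6
tool_pos: [0.5688, -0.0551, 0.1109]
tcp_rot: [0.668, 0.744, 0.001, 0.005]
contact_force: [7.1, -18.7, -5.1]
opening: 0.0003
```

```bash
python3 - <<'E'
from h import *
s=get_state();print(s['tool_pos'],s['contact_force'],s['wrist_torque'])
f9=np.load('pics/s9.npz')
print('rib ends top->scene px',px(f9,[.5805,-.0342,.135]),px(f9,[.575,.0349,.135]))
f=np.load('pics/s8.npz')
import h
h.C=np.array([.5420,.0150]);h.YAW=-40
for c in(76,79,82,84,86,88): print(c,[px(f,lev(c,-40+c,x,.0075,.135)) for x in(.06,.076)])
im=cv2.imread('pics/s8.png').astype(int);m=(np.minimum(im[...,1],im[...,2])-im[...,0]>70)&(abs(im[...,2]-im[...,1])<60)
q=np.argwhere(m);q=q[(q[:,0]>195)&(q[:,0]<212)&(q[:,1]>322)&(q[:,1]<340)];print(q.tolist())
E
```

```text
[ 0.5687832  -0.05506043  0.11092747] [  7.08239999 -18.65194199  -5.07207587] [-3.59606983 -1.33252362 -0.07000309]
rib ends top->scene px [281.2 197.9] [307.1 195.1]
76 [array([323.2, 205.7]), array([327.2, 209.6])]
79 [array([324.5, 204.7]), array([328.7, 208.4])]
82 [array([325.7, 203.5]), array([330.1, 207. ])]
84 [array([326.4, 202.7]), array([331. , 206.1])]
86 [array([327.2, 201.9]), array([331.9, 205.2])]
88 [array([327.8, 201.1]), array([332.7, 204.2])]
[[202, 329], [203, 329], [203, 330], [204, 330], [204, 331], [204, 332], [205, 331], [205, 332]]
```

Before folding, the s8 image put the cap at about 86°. So the fold push at the lever's tip slid it back to the catch. My push here also carries a −x component that cancels most of the torque, so I'll trim that off.

Request:
step_arm:
  motion:
    - [0, 1, 0, 0, 0, 0, 1]
    - [0, 1.5, 0, 0, 0, 0, 1]
    - [0, 1.5, 0, 0, 0, 0, 1]

```text
clock: 25.9
tool_pos: [0.5706, -0.0553, 0.1111]
tcp_rot: [0.668, 0.744, 0.001, 0.006]
contact_force: [1.3, -7.0, 0.8]
opening: 0.0003
```

Request:
step_arm:
  motion:
    - [1.5, 0.3, 0, 0, 0, 0, 1]
    - [3, 0.6, 0, 0, 0, 0, 1]
    - [4, 0.8, 0, 0, 0, 0, 1]
    - [4, 0.8, 0, 0, 0, 0, 1]

```text
clock: 26.3
tool_pos: [0.5724, -0.0534, 0.1117]
tcp_rot: [0.668, 0.745, 0.0, 0.008]
contact_force: [4.8, -25.8, -1.2]
opening: 0.0007
```

The tool has drifted +x by 6 mm in step with the lever end, so the cap seems to have turned about 0.1 rad. I'll retreat and measure.

Request:
step_arm:
  motion:
    - [-6, -1, 0, 0, 0, 0, 1]
    - [-25, -2, 0, 0, 0, 0, 1]
    - [-30, -2, -40, 0, 0, 0, 1]
    - [-60, -2, -80, 0, 0, 0, 1]
    - [-110, -2, -110, 0, 0, 0, 1]
    - [-160, -2, -120, 0, 0, 0, 1]
    - [-210, -2, -120, 0, 0, 0, 1]
    - [-260, -2, -120, 0, 0, 0, 1]
    - [-300, -2, -120, 0, 0, 0, 1]
    - [-300, -2, -120, 0, 0, 0, 1]

```text
clock: 27.3
tool_pos: [0.6015, -0.3553, 0.2351]
tcp_rot: [0.669, 0.743, 0.0, 0.008]
contact_force: [-0.5, 0.9, 0.1]
opening: 0.0004
```

```bash
cat > chk.py <<'E'
import sys
from ang import *
tag=sys.argv[1]; a=snap('top','t'+tag)['color']; b=snap('scene','s'+tag)['color']; t='t'+tag
f=np.load(f'pics/{t}.npz'); im=a.astype(int)
w=np.clip(np.minimum(im[...,1],im[...,2])-im[...,0]-60,0,None); w[abs(im[...,2]-im[...,1])>55]=0
q=np.argwhere(w>0); q=q[(q[:,0]>160)&(q[:,0]<225)&(q[:,1]>300)&(q[:,1]<375)]
P=np.array([at(f,u,v,.135)[:2] for v,u in q]); ww=w[q[:,0],q[:,1]].astype(float)
m=np.average(P,axis=0,weights=ww); d=np.linalg.eigh(np.cov(P.T,aweights=ww))[1][:,1]
print('rib',len(P),m.round(4),(np.degrees(np.arctan2(d[1],d[0])).round(1)))
Cc=np.array([.5416,.0148]);q=[];w=[]
for v in range(165,215):
  for u in range(310,360):
    X=at(f,u,v,.118)[:2]; e=X-Cc; r=np.hypot(*e)
    if .02<r<.043 and im[v,u,0]>115: q.append(e);w.append(im[v,u,0]-115)
q=np.average(q,axis=0,weights=w); print('pivot',len(w),q.round(4),np.degrees(np.arctan2(q[1],q[0])).round(1))
mm=(b[...,2].astype(int)>120)&(b[...,2].astype(int)-b[...,0]>70)
print([(np.where(mm[165:225,u])[0]+165)[[0,-1]] for u in(300,306,312)],get_state()['clock'],get_state()['tool_pos'])
E
python3 chk.py 12
```

```text
rib 62 [0.5786 0.007 ] 100.7
pivot 29 [0.0215 0.0243] 48.5
[array([179, 209]), array([179, 208]), array([182, 205])] 27.4 [ 0.60108667 -0.35111124  0.23458942]
```

Numbers now: the rib has turned 6.2° and the pivot 6.5° anticlockwise together. That puts the cap at about 86°, with the lever still folded and the cap up. Last comes a bystander check, then I hand in.

```bash
python3 - <<'E'
from h import *
for n,o in(('t12','top0'),('s12','scene0')):
  d=cv2.absdiff(cv2.imread(f'pics/{n}.png'),cv2.imread(f'pics/{o}.png')).max(2)>60
  k=cv2.connectedComponentsWithStats(cv2.morphologyEx(d.astype(np.uint8),cv2.MORPH_OPEN,np.ones((2,2))))[2]
  print(n,[r.tolist() for r in k[1:] if r[4]>12 and r[1]>120])
d=cv2.absdiff(cv2.imread('pics/s12.png'),cv2.imread('pics/s9.png'))[130:215,360:460].max();print('bottle/mat change',d)
print(sign_off())
E
```

```text
t12 [[326, 136, 23, 37, 615], [319, 173, 37, 22, 369], [476, 189, 6, 5, 17], [337, 190, 22, 25, 320], [203, 213, 22, 16, 249], [475, 215, 5, 20, 69], [224, 216, 8, 14, 51], [350, 217, 12, 13, 88], [231, 236, 5, 3, 13], [467, 241, 10, 5, 38], [281, 334, 165, 66, 4546], [329, 355, 31, 15, 221], [246, 364, 44, 36, 1014]]
s12 [[92, 123, 62, 73, 3063], [205, 153, 6, 8, 24], [157, 157, 18, 17, 57], [389, 159, 22, 41, 536], [189, 160, 6, 5, 14], [200, 160, 5, 6, 18], [176, 165, 6, 5, 15], [163, 170, 4, 7, 17], [168, 171, 5, 5, 18], [194, 170, 6, 5, 19], [174, 174, 11, 6, 34], [279, 177, 36, 33, 493], [160, 182, 17, 9, 52], [176, 182, 16, 17, 98], [166, 195, 4, 6, 15], [277, 194, 4, 5, 14], [141, 198, 17, 23, 83], [161, 199, 4, 8, 19], [170, 200, 7, 15, 53], [170, 217, 5, 5, 19], [288, 216, 22, 41, 529], [150, 223, 12, 11, 59], [165, 228, 12, 5, 35]]
bottle/mat change 11
the job is handed in; nothing more can be done
None
```

The job is handed in after about 27 s of the 72 s. By my last checks the tub's cap is open at the green mark, with the lever folded back over it.

- **Bottle:** I lifted the small brown bottle and stood it upright in the middle of the large green mat. It did not move afterwards.
- **Lever and crank:** I swung the lever out to its stop. Pressing the cap with about 13 N, I cranked it anticlockwise until it met a hard stop, then let it spring up.
- **Fold and correction:** I folded the lever back to its stop. A check then showed that the fold push had let the cap slip back to about 79°. I pushed the end of the folded lever lengthwise to bring the cap back to the mark.

**Last checks:**
- The cap is about 86° from the red mark, good to about 2°.
- The cap sits at its rest height, judged by its edges in the image.
- The lever is folded, as its rib and pivot turned together by 6.2° and 6.5°.
- The final image comparison showed changes at the tub, the old and new bottle places, the mat, and the arm and its shadow. There were also small differences around the board, which I put down to the arm's shadow but did not view, as my picture allowance was used up. I found no bystander moved.
- The highest force I read was about 29 N, at the cap's end stop.

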